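# Pop the battery out of the charging dock and stop it with the other finger

## Task

Get the charged battery pack out of the charging dock: press the eject key fully down with one finger while your other finger already stands in the chute below the battery, so that the battery pops out of its well, slides a little way down and is stopped on the chute by that finger instead of sliding off the end. Then let the key spring all the way back up and finish like that, one finger still holding the battery back, the battery lying flat on the chute and wholly or mostly out of its well. Do not pinch or lift the battery, and leave everything else on the bench alone.

Things in the scene. Friction and masses are not known exactly. Their poses are not given: they have to be found in the camera images.
- dock: Charging dock screwed to the bench: grey wedge 142 mm long, 55 mm wide (base plate 75), up to 65 mm high. Origin: centre of its underside. x: level, along the channel towards the low open end; y across; z up. Along x: eject key -66.5 to -41.5 mm, 2 mm rear wall (top edge at -34 mm, 64 high), well with battery -35 to -11, chute -11 (47 high) to +65 (22 high).
- chute (a point): Point on the chute floor at the lip of the well, mid-width. x points down the slope (18 degrees), y across, z square to the floor. Chute floor: x 0 to 80 mm, 47 mm wide, slick (friction about 0.1: the battery slides by itself), rails at its sides 7 mm high, 4 mm thick. The well is at x -25 to 0, its floor 4.5 mm lower.
- chute_end (a point): Middle of the chute floor's low, open end, 22 mm above the bench; axes as chute. Nothing stops the battery here.
- key_top (a point): Centre of the level top of the black ribbed eject key at the dock's high end (moves with it): 25 mm along the dock, 40 mm across, 53.5 mm above the bench when up and 46.5 when down, housing top at 40. A finger whose tip is at 46.5 mm clears the rails, and the chute floor by 7 mm at dock x 10, 20 mm at x 50.
- eject_key (a joint): Travel of the eject key, m: 0 up, 0.007 fully down at its stop. Moves straight down against a spring (1 N at first, 4 to 5 N fully down) and springs back by itself. It raises the plate under the battery as far; past about 5 mm the battery clears the lip and slides off down the chute at once (gone in about 0.3 s if nothing stops it).
- battery: Black battery pack, 24 mm along the chute (x), 44 across (y), 28 tall (z), about 80 g, with a 1.5 mm soft rubber strip along the top half of its front face; sits in the well, tilted with the chute. Origin: centre of its underside. Its upper front edge, which a vertical finger meets, starts at dock x -3 mm, 68 mm high.
- catch (a point): Good place for the stopping finger's face to meet the battery: upper front edge of a battery stopped on the chute, 64 mm above the bench, mid-width, 79 mm ahead of the key's middle (dock x 25 mm); axes as the dock. From 8 mm nearer the key to 20 mm farther also serves; nearer still, the battery falls back into the well as the key rises.
- spare_battery: a second identical battery pack (24 x 44 x 28 mm) standing upright on the bench beside the dock; origin at the centre of its underside. Leave it alone.
- swivel_jar: clear plastic jar with white lid, 42 mm across, 50 mm tall, on the bench on the other side of the dock; origin at the centre of its underside. Leave it alone.
- reel: stainless fishing reel lying on its side, about 56 mm across with a crank, 70 mm tall; origin at the centre of its underside. Leave it alone.
- lure_case: closed green hard plastic lure case, 100 x 170 x 32 mm; origin at the centre of its underside. Leave it alone.
- pliers: aluminium pliers lying flat, about 175 mm long, 13 mm thick; origin near the pivot on the bench. Leave them alone.

How it is judged (in metres and radians):
On the way, in this order (a step that is already met when the one before it is completed fails the run):
1. the eject key is pressed by the fingers, with the battery still in its well (value of joint eject_key above 0.003 m and contact force between the fingers and anything else above 0.5 N and x of battery in the frame of chute below -0.009 m).
2. the key is pressed down (value of joint eject_key above 0.006 m).
3. the battery has popped out and is stopped on the chute by a finger (x of battery in the frame of chute between 0.002 and 0.06 m and z of battery in the frame of chute between -0.003 and 0.005 m and angle between battery's own z axis and vertical between 0.25 and 0.4 rad and linear speed of battery below 0.01 m/s and contact force between the fingers and battery above 0.03 N), for 0.3 s.
At the end, for the whole second after the job is handed in: The battery lies flat on the chute (tilt 0.25 to 0.40 rad, underside within 3 to 5 mm of the chute floor) with its middle 2 to 60 mm down the slope from the lip of the well, still (under 10 mm/s), a finger holding it back (contact force over 0.03 N), and the eject key is back up (within 1.5 mm) (all of step 3 and value of joint eject_key below 0.0015 m); the arm keeps its last pose, push and grip.
It fails at once if the battery slides off the chute (x of battery in the frame of chute above 0.075 m).
It fails at once if the battery is lifted (z of battery in the frame of chute above 0.015 m).
It fails at once if the battery is pinched or pressed hard (over 15 N) (contact force between the fingers and battery above 15 N).
It fails at once if the spare battery, jar, reel, lure case or pliers are moved by more than 15 mm (distance of any of spare_battery, swivel_jar, reel, lure_case, pliers from where it was at the start of the episode above 0.015 m).
It also fails if it takes over 38 s, if anything falls off the work surface, if the arm or the gripper's body presses on something with over 40 N, if the wrist force passes 120 N, or if a joint passes its speed limit or range.

## Robot

A 6-joint arm with a two-finger parallel gripper is mounted at the origin on the work surface. World frame = base frame: x ahead of the robot, y to its left, z up, the work surface at z = 0. Lengths are in m, angles in degrees, forces in N, time in s.
With the tool pointing down it reaches from about 0.375 to 0.9 m from the base axis. Payload 3.1 kg.
Tool frame: the origin (TCP) lies at the very end of the fingers, on their centre line; the grasp point (between the pads) lies 19 mm behind it (grasp_offset is the distance from the TCP to the grasp point, in m); z points along the fingers, y is the direction in which the jaws open and shut (so a half turn about z gives the same grasp; the last joint's range is limited). The gripper opens to 87 mm and grips with 3 to 60 N. Pads are 19 mm wide; open, the fingers measure 117 mm over their backs; the gripper's body (75 mm by 190 mm) begins 51 mm behind the grasp point.
Start: joints at [-86.832, 30.224, 82.088, -0, 67.689, -10.227], TCP at [0.145, -0.608, 0.223] pointing down, gripper open.
Joint ranges: [-176.69, 176.69], [-43.24, 126.21], [12.49, 139.97], [-82, 262], [0, 151.66], [-163.58, 163.58]. Speed limits (degrees/s): [159.86, 159.86, 180, 180, 180, 180].

## Interface

Orientations are given as a 3x3 rotation matrix whose columns are the frame's x, y, z axes.
In Python, from rig import * gives the robot as it stands. The module is installed in compiled form; this text tells all that it offers.
- The arm moves only by the tool play_rows, never from a script. Its argument "plan" is a list that holds one entry, the list of rows, each a list of 7 numbers: the shift along the world's x, y, z each as a share of 5 cm, from -1 to 1, then the turn, a rotation vector about the world's x, y, z each as a share of pi rad, from -1 to 1, then the gripper's target within -1 to 1 (fully open at 1, half-way at 0, shut at -1). A call has 1 to 12 rows; each row shifts and turns the commanded pose from where the row before left it; what a row does not reach is not made up. A row lasts 1/10 s, in which the tool goes at most 50 mm and 8.59 degrees, less where a joint would pass 70% of its speed; a pose out of reach is approached as far as the arm can. A call with a number of a shift or a turn outside -1 to 1 is refused whole. A call with a gripper value outside its range is refused whole. The fingers move at their own pace and stop on an object; the grip force is fixed at half the most. Time passes only in rows, so rows that do not move let the fingers close. It gives the time, the measured TCP pose, the force and the opening at its end, in the units of the state.
- read_state(): the state, without advancing time (a new reading comes with each control period).
- capture(name): name is "scene" or "top" or "wrist"; returns the picture (400x640x3 uint8, red, green, blue); there is no depth.
- camera_params(name): a dict with "intrinsics" (3x3 intrinsics, pixels), "R" (3x3) and "t" (3): a world point X has camera coordinates R X + t; the wrist camera has in their place "mount" (4x4, takes a point from camera to tool coordinates, whose origin is the TCP and whose axes are the flange's). Camera axes: x right, y down, z forward; pixel columns grow to the right and rows downward; lengths in m; the calibration is good to about 2 mm. A picture is of the moment at which its call begins: read the wrist's pose just before it. camera_params takes no time and is no camera call.
- hand_in(): hands the job in, once; it reports no verdict.
The state is a dict: "time_s": time; "joint_positions": joint angles; "qvel": joint speeds; "tau": joint torques, N m; "position": TCP position; "tcp_rot": TCP orientation; "force": force on the tool from outside, world axes, zero at the start; "moment": the same for the moment, N m; "opening": opening from 0.0 (shut) to 1.0 (fully open).
Only numpy, scipy, OpenCV 4.12 (cv2) and the standard library are available. Lean on these libraries where they do the work, as an engineer would, in place of code of your own. Each camera call takes 0.05 s, during which the arm holds its last target. There are 200 camera calls.

## Working session

There is one attempt and no reset: what is moved stays moved. The work goes in short steps, Python scripts to look and compute and a tool call to move; the robot and the scene stay as the last step left them, time stands still between calls to the robot, and variables do not carry over. Pictures are saved under pics/ and viewed, about 8 in all and at most 12, crops included, and the job is handed in when it is done.

Besides the shell and the picture viewer there is one more tool, called after "Request:" as name(argument=value, ...), one argument or row to a line, values as JSON. play_rows: Moves the arm, as the interface text tells. Its arguments: {"type":"object","properties":{"plan":{"type":"array"}},"required":["plan"]}

```bash
mkdir -p pics; python3 - <<'E'
from rig import *
import cv2,numpy as np
s=read_state();print(s['position'],s['tcp_rot'],s['force'],s['opening'],s['time_s'])
for n in("scene","top"):
    im=capture(n);cv2.imwrite(f"pics/{n}0.png",im[...,::-1])
    p=camera_params(n);print(n,p['intrinsics'],p['R'],p['t'],-np.array(p['R']).T@np.array(p['t']))
print(camera_params("wrist"))
E
```

```text
[ 0.14475524 -0.60724267  0.22157254] [[ 9.72789253e-01  2.31691702e-01 -1.56710249e-04]
 [ 2.31691486e-01 -9.72786869e-01  2.18246883e-03]
 [ 3.53214245e-04 -2.15939065e-03 -9.99997606e-01]] [ 0.62351619 -0.19277163  0.79344396] 1.0005860571275693 0.0
scene [[447.97071472   0.         322.32568057]
 [  0.         447.97071472 201.53343167]
 [  0.           0.           1.        ]] [[ 0.37272918  0.92785963  0.01222555]
 [ 0.69753497 -0.27146825 -0.66313645]
 [-0.61197869  0.25569805 -0.74839868]] [-0.2228234  -0.39792438  1.48011495] [ 1.26641777 -0.27973751  0.84656205]
top [[429.74806608   0.         324.66198644]
 [  0.         429.74806608 208.26408688]
 [  0.           0.           1.        ]] [[ 0.01065491 -0.99962829  0.02509497]
 [-0.98177334 -0.01522048 -0.18944508]
 [ 0.18975662 -0.02261905 -0.98157058]] [-0.01231225  0.64676518  1.04680535] [0.43646976 0.02121415 1.15034879]
{'intrinsics': array([[321.62405392,   0.        , 326.01965093],
       [  0.        , 321.62405392, 203.47350958],
       [  0.        ,   0.        ,   1.        ]]), 'mount': array([[-5.45423649e-04, -9.59531947e-01, -2.81599264e-01,
         7.83736266e-02],
       [ 9.99999841e-01, -5.62772087e-04, -1.92676854e-05,
        -1.79707188e-04],
       [-1.39988246e-04, -2.81599230e-01,  9.59532102e-01,
        -1.62325091e-01],
       [ 0.00000000e+00,  0.00000000e+00,  0.00000000e+00,
         1.00000000e+00]])}
```

View pics/top0.png

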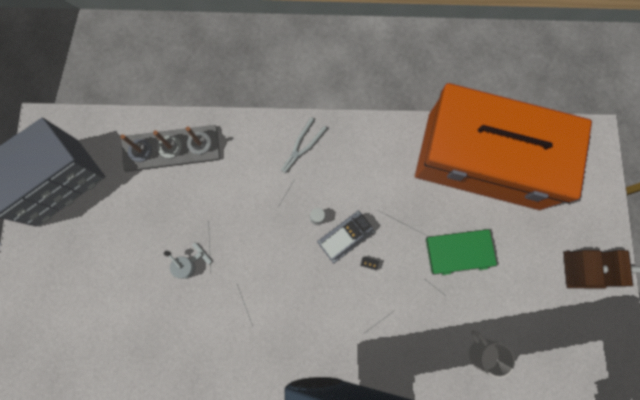

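View pics/scene0.png

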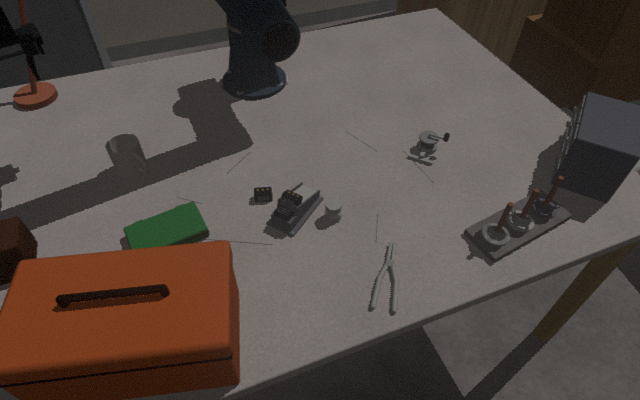

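The top view shows the dock at about (346,237): black key and battery at its upper right, pale chute to the lower left. The spare battery is at (370,263) and the jar at (320,215). I'll crop in on the dock.

```bash
python3 - <<'E'
import cv2,numpy as np
a=cv2.imread("pics/top0.png")[200:280,300:390];b=cv2.imread("pics/scene0.png")[170:240,245:350]
a=cv2.resize(a,None,fx=6,fy=6,interpolation=cv2.INTER_CUBIC)
cv2.imwrite("pics/ct.png",a)
from rig import *
p=camera_params("top");K,R,t=[np.array(p[k]) for k in("intrinsics","R","t")]
def ray(u,v,z):
    d=R.T@np.linalg.solve(K,[u,v,1]);c=-R.T@t;return c+d*(z-c[2])/d[2]
for u,v,z in[(346,237,.03),(360,222,.05),(333,245,.02),(370,263,.02),(320,215,.05)]:print(ray(u,v,z))
E
```

```text
[ 0.57709273 -0.06145394  0.03      ]
[ 0.61427024 -0.09635506  0.05      ]
[ 0.55665793 -0.02788057  0.02      ]
[ 0.51065953 -0.12530375  0.02      ]
[0.63116541 0.00779128 0.05      ]
```

View pics/ct.png

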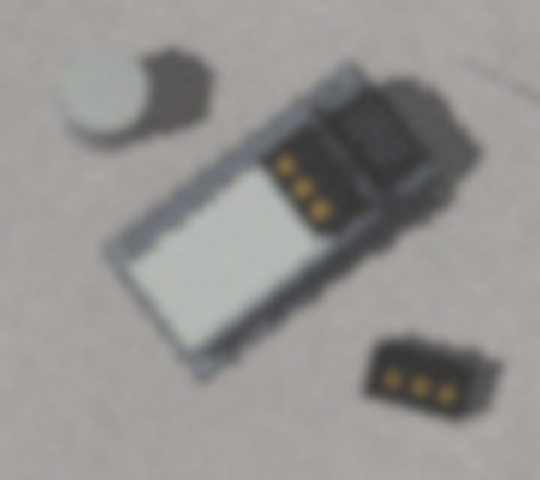

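```bash
cat > h.py <<'E'
from rig import *
import cv2,numpy as np
def cam(n):
    p=camera_params(n);K=np.array(p["intrinsics"])
    if n!="wrist": return K,np.array(p["R"]),np.array(p["t"])
    s=read_state();M=np.array(p["mount"]);T=np.eye(4);T[:3,:3]=s["tcp_rot"];T[:3,3]=s["position"]
    W=np.linalg.inv(T@M);return K,W[:3,:3],W[:3,3]
def ray(c,u,v,z):
    K,R,t=c;d=R.T@np.linalg.solve(K,[u,v,1]);o=-R.T@t;return o+d*(z-o[2])/d[2]
E
python3 - <<'E'
from h import *
c=cam("top");f=lambda x,y:(300+(x+.5)/6-.5,200+(y+.5)/6-.5)
k=ray(c,*f(377,133),.0535);l=ray(c,*f(130,262),.022);r=ray(c,*f(197,350),.022)
e=(l+r)/2;d=(e-k)[:2];n=np.linalg.norm(d);u=d/n
print(k,l,r,e,"dist(119)",n,"width(47)",np.linalg.norm(l-r),"perp",(l-r)[:2]@u,u,np.degrees(np.arctan2(-u[1],-u[0])))
print("dock origin",k[:2]+54*u/1000,e[:2]-.065*u)
s=read_state();print(s['position'],np.degrees(np.arctan2(s['tcp_rot'][1,1],s['tcp_rot'][0,1])))
E
```

```text
[ 0.61445238 -0.10225883  0.0535    ] [0.56064966 0.00319845 0.022     ] [ 0.52254769 -0.02650202  0.022     ] [ 0.54159868 -0.01165179  0.022     ] dist(119) 0.11626391842649067 width(47) 0.0483102274043301 perp -0.0007293547617161987 [-0.62662351  0.77932213] -51.19855178947836
dock origin [ 0.58061471 -0.06017543] [ 0.58232921 -0.06230772]
[ 0.14481654 -0.60731269  0.22167042] -76.60441149797407
```

Request:
play_rows(
  plan=[
    [[0,0,0.5,0,0,0,0.68],[0,0,0.5,0,0,0,0.68],[0.49,0.6,0,0,0,0.0141,0.68],[0.49,0.6,0,0,0,0.0141,0.68],[0.49,0.6,0,0,0,0.0141,0.68],[0.49,0.6,0,0,0,0.0141,0.68],[0.49,0.6,0,0,0,0.0141,0.68],[0.49,0.6,0,0,0,0.0141,0.68],[0.49,0.6,0,0,0,0.0141,0.68],[0.49,0.6,0,0,0,0.0141,0.68],[0.49,0.6,0,0,0,0.0141,0.68],[0.49,0.6,0,0,0,0.0141,0.68]],
  ],
)

```text
time_s: 1.3
position: [0.3904, -0.3064, 0.2723]
tcp_rot: [[0.779, 0.628, -0.0], [0.628, -0.779, 0.001], [0.0, -0.001, -1.0]]
force: [0.0, -0.7, -0.3]
opening: 0.844
```

Request:
play_rows(
  plan=[
    [[0.49,0.6,0,0,0,0,0.68],[0.49,0.6,0,0,0,0,0.68],[0.49,0.6,0,0,0,0,0.68],[0.49,0.6,0,0,0,0,0.68],[0.49,0.6,0,0,0,0,0.68],[0.49,0.6,0,0,0,0,0.68],[0.49,0.6,-0.7,0,0,0,0.68],[0.49,0.6,-0.7,0,0,0,0.68],[0,0,-0.7,0,0,0,0.68],[0,0,0,0,0,0,0.68],[0,0,0,0,0,0,0.68]],
  ],
)

```text
time_s: 2.4
position: [0.5832, -0.0705, 0.1701]
tcp_rot: [[0.78, 0.626, -0.002], [0.626, -0.78, 0.001], [-0.001, -0.002, -1.0]]
force: [0.8, 0.4, 0.9]
opening: 0.845
```

```bash
python3 - <<'E'
from h import *
s=read_state();print(s['position'],np.degrees(np.arctan2(s['tcp_rot'][1,1],s['tcp_rot'][0,1])),s['tcp_rot'][2],s['opening'],s['time_s'],s['force'])
im=capture("wrist");cv2.imwrite("pics/w1.png",im[...,::-1])
E
```

```text
[ 0.58322745 -0.07048903  0.17014255] -51.22511127321073 [-0.00130053 -0.00171062 -0.99999769] 0.8446193991254605 2.4 [0.76543663 0.4314686  0.85744016]
```

View pics/w1.png

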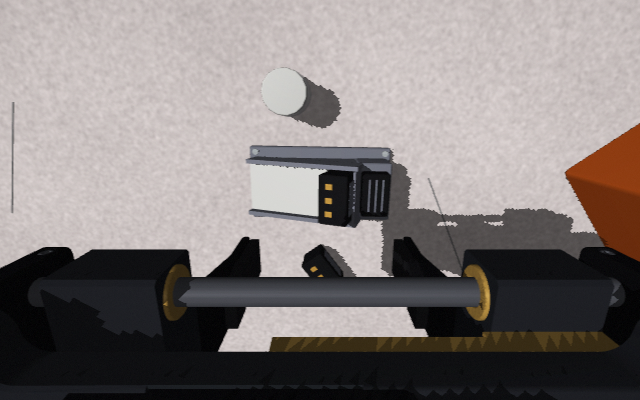

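The wrist view shows the dock aligned with the jaws: chute low end at x≈250 px, battery at about (335,198) and key at about (375,195).

```bash
python3 - <<'E'
import cv2
a=cv2.imread("pics/w1.png")[135:240,235:405]
cv2.imwrite("pics/w1c.png",cv2.resize(a,None,fx=4.5,fy=4.5,interpolation=cv2.INTER_CUBIC))
E
```

```text
(no output)
```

View pics/w1c.png

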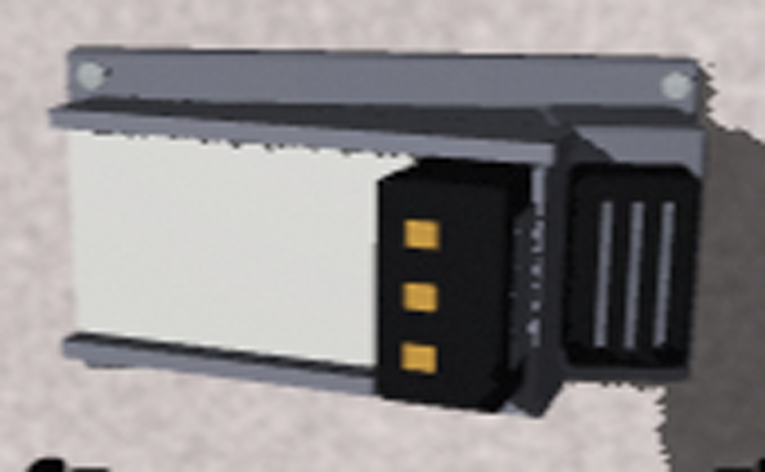

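```bash
python3 - <<'E'
from h import *
c=cam("wrist");s=read_state();P=s['position'];T=s['tcp_rot'];f=lambda x,y:(235+(x+.5)/4.5-.5,135+(y+.5)/4.5-.5)
print("cam",-c[1].T@c[2])
def tool(n,x,y,z):
    q=ray(c,*f(x,y),z);d=(q-P)@T;print(n,"world",q.round(4),"toolx %.1f  tooly %.1f mm"%(d[0]*1e3,d[1]*1e3));return q
k=tool("key rib",633,275,.0535)
tool("keyTL",572,166,.0535);tool("keyTR",700,172,.0535);tool("keyBL",565,355,.0535);tool("keyBR",692,358,.0535)
e=tool("end",73,232,.022)
tool("battop front mid",380,285,.068)
tool("rearwall top",540,270,.064)
tool("railTL lowend",50,115,.0287);tool("rail BL",65,347,.0287)
tool("plate TL",70,48,.004);tool("plateTR",697,60,.004)
u=(e-k)[:2];print(np.linalg.norm(u),np.degrees(np.arctan2(-u[1],-u[0])))
E
```

```text
cam [ 0.64531131 -0.02229273  0.33384981]
key rib world [ 0.6149 -0.1041  0.0535] toolx 3.3  tooly 44.7 mm
keyTL world [ 0.6241 -0.0801  0.0535] toolx 25.4  tooly 31.8 mm
keyTR world [ 0.6389 -0.1005  0.0535] toolx 24.2  tooly 57.0 mm
keyBL world [ 0.5935 -0.1044  0.0535] toolx -13.5  tooly 31.6 mm
keyBR world [ 0.6092 -0.125   0.0535] toolx -14.2  tooly 57.5 mm
end world [ 0.5415 -0.0102  0.022 ] toolx 4.8  tooly -74.5 mm
battop front mid world [ 0.5849 -0.0635  0.068 ] toolx 5.3  tooly -5.7 mm
rearwall top world [ 0.6056 -0.0863  0.064 ] toolx 7.1  tooly 25.1 mm
railTL lowend world [0.5615 0.0079 0.0287] toolx 31.8  tooly -76.0 mm
rail BL world [ 0.5212 -0.024   0.0287] toolx -19.7  tooly -76.4 mm
plate TL world [0.5701 0.0155 0.004 ] toolx 43.1  tooly -76.6 mm
plateTR world [ 0.6565 -0.0966  0.004 ] toolx 40.4  tooly 64.9 mm
0.11917086853682728 -51.997247340343776
```

Request:
play_rows(
  plan=[
    [[0.08,0.06,0,0,0,-0.004,0.68],[0,0,-0.6,0,0,0,0.68],[0,0,-0.6,0,0,0,0.68],[0,0,-0.5,0,0,0,0.68],[0,0,-0.3,0,0,0,0.68],[0,0,-0.16,0,0,0,0.68],[0,0,0,0,0,0,0.68],[0,0,0,0,0,0,0.68],[0,0,0,0,0,0,0.68]],
  ],
)

```text
time_s: 3.35
position: [0.5889, -0.0679, 0.064]
tcp_rot: [[0.788, 0.616, 0.003], [0.616, -0.788, -0.001], [0.002, 0.002, -1.0]]
force: [0.1, -0.5, -0.1]
opening: 0.838
```

```bash
python3 - <<'E'
from h import *
a=capture("wrist")[...,::-1][120:320,170:480];b=capture("scene")[...,::-1][150:250,230:360]
a=cv2.resize(a,(775,500));b=cv2.resize(b,None,fx=5,fy=5,interpolation=cv2.INTER_CUBIC)
cv2.imwrite("pics/w2.png",a);cv2.imwrite("pics/s2.png",b)
E
```

```text
(no output)
```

View pics/w2.png

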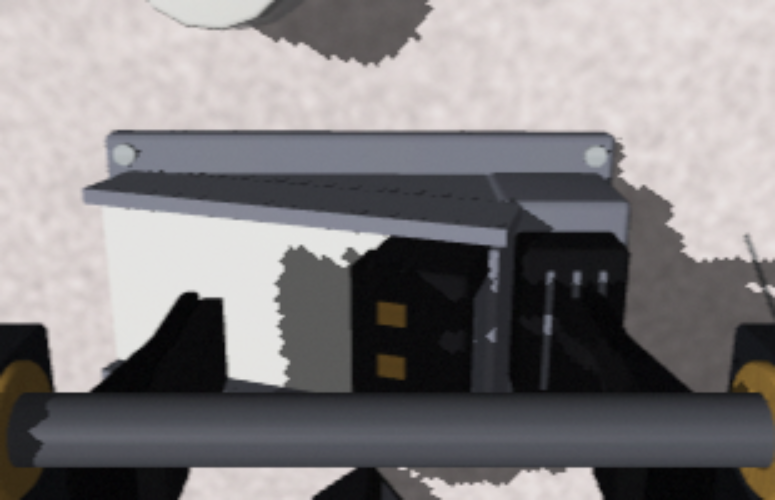

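View pics/s2.png

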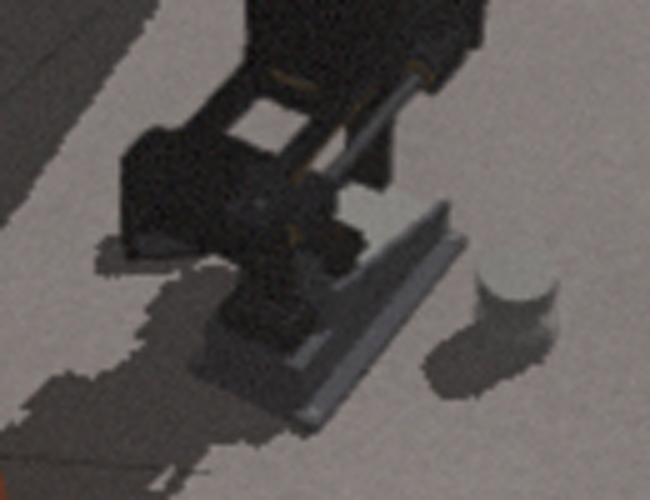

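The pictures show the key finger above the ribbed key and the other finger over the chute with a clear gap ahead of the battery. Next I'll press slowly.

Request:
play_rows(
  plan=[
    [[0,0,-0.16,0,0,0,0.68],[0,0,-0.04,0,0,0,0.68],[0,0,-0.04,0,0,0,0.68],[0,0,-0.04,0,0,0,0.68],[0,0,-0.04,0,0,0,0.68],[0,0,0,0,0,0,0.68]],
  ],
)

```text
time_s: 4.05
position: [0.5881, -0.0676, 0.0469]
tcp_rot: [[0.787, 0.617, 0.001], [0.617, -0.787, -0.0], [0.0, 0.001, -1.0]]
force: [-0.8, -0.0, 4.9]
opening: 0.839
```

Request:
play_rows(
  plan=[
    [[0,0,-0.02,0,0,0,0.68],[0,0,-0.02,0,0,0,0.68],[0,0,0,0,0,0,0.68],[0,0,0,0,0,0,0.68],[0,0,0,0,0,0,0.68],[0,0,0,0,0,0,0.68]],
  ],
)

```text
time_s: 4.65
position: [0.5882, -0.0676, 0.0466]
tcp_rot: [[0.787, 0.617, 0.002], [0.617, -0.787, -0.001], [0.001, 0.002, -1.0]]
force: [-3.9, 1.6, 15.7]
opening: 0.841
```

```bash
python3 - <<'E'
from h import *
s=read_state();print(s['position'],s['force'],s['time_s'])
a=capture("wrist")[...,::-1][120:320,170:480]
cv2.imwrite("pics/w3.png",cv2.resize(a,(775,500)))
E
```

```text
[ 0.5881638  -0.06762672  0.04659431] [-3.91246089  1.64859813 15.71925424] 4.65
```

View pics/w3.png

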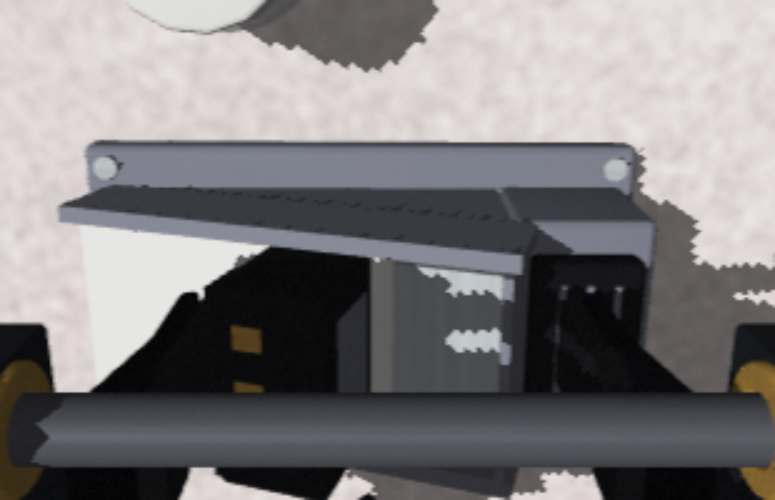

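The battery has left the well and rests against the finger, with the empty well visible behind it. The key is at its hard stop (15.7 N). Next I'll raise slowly to free the key.

Request:
play_rows(
  plan=[
    [[0,0,0.04,0,0,0,0.68],[0,0,0.03,0,0,0,0.68],[0,0,0.03,0,0,0,0.68],[0,0,0.03,0,0,0,0.68],[0,0,0.03,0,0,0,0.68],[0,0,0.02,0,0,0,0.68],[0,0,0,0,0,0,0.68],[0,0,0,0,0,0,0.68],[0,0,0,0,0,0,0.68]],
  ],
)

```text
time_s: 5.6
position: [0.5876, -0.0674, 0.0533]
tcp_rot: [[0.787, 0.616, -0.0], [0.616, -0.787, 0.0], [-0.0, -0.0, -1.0]]
force: [0.6, 0.8, 2.2]
opening: 0.842
```

Still about 1 N on the key, so I'll go up a little more.

Request:
play_rows(
  plan=[
    [[0,0,0.02,0,0,0,0.68],[0,0,0.01,0,0,0,0.68],[0,0,0,0,0,0,0.68],[0,0,0,0,0,0,0.68],[0,0,0,0,0,0,0.68],[0,0,0,0,0,0,0.68],[0,0,0,0,0,0,0.68],[0,0,0,0,0,0,0.68]],
  ],
)

```text
time_s: 6.4
position: [0.5877, -0.0675, 0.055]
tcp_rot: [[0.787, 0.616, -0.0], [0.616, -0.787, 0.0], [-0.0, -0.0, -1.0]]
force: [-0.3, 0.2, 0.1]
opening: 0.845
```

```bash
python3 - <<'E'
from h import *
s=read_state();print(s['position'],s['force'],s['time_s'],np.array(s['tcp_rot']).T@s['force'])
a=capture("wrist")[...,::-1][120:320,170:480];b=capture("scene")[...,::-1][170:220,260:340]
a=cv2.resize(a,(620,400));b=cv2.resize(b,(320,200),interpolation=cv2.INTER_CUBIC)
c=np.zeros((600,620,3),np.uint8);c[:400]=a;c[400:,:320]=b
cv2.imwrite("pics/w4.png",c)
E
```

```text
[ 0.5877354  -0.06750353  0.05498448] [-0.30355495  0.15641481  0.12500196] 6.4 [-0.14261062 -0.31028812 -0.12498071]
```

View pics/w4.png

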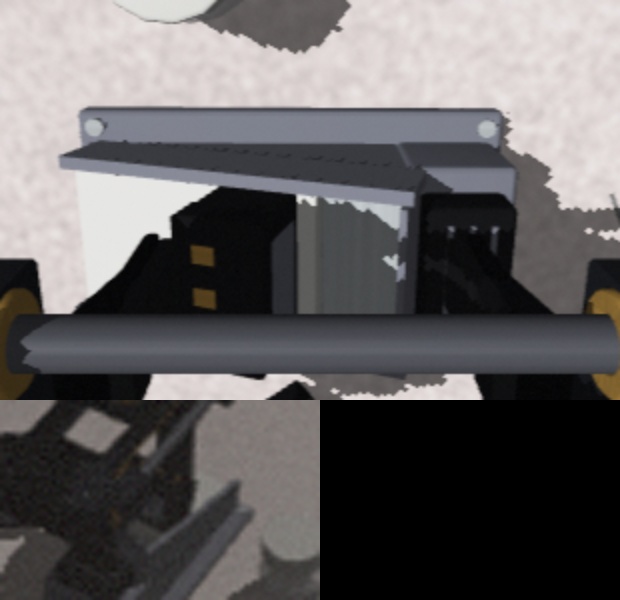

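The battery lies on the chute against the finger, clear of the well. The vertical force is about 0, so the key is free, and about 0.3 N pushes downhill on the finger.

```bash
python3 -c "
from rig import *
print(hand_in())"
```

```text
the job is handed in; nothing more can be done
None
```

The battery is out of its well and held on the chute by one finger, and the eject key is back up. I've handed the job in; `hand_in()` gave no verdict.

- **Press:** I stood one finger in the chute with its face at about dock x 26 mm. With the other finger I pressed the key slowly to its hard stop, where the tip was at 46.6 mm and the force was 15.7 N. The battery popped out and stopped against the chute finger.
- **Release:** I raised the arm 8.4 mm, so the tip now stands at 55.0 mm, above the key's 53.5 mm up position.
- **Last checks:** The vertical force had dropped to about 0.1 N, so nothing was pressing on the key. About 0.3 N pushed downhill on the tool, as expected from the held battery. The wrist picture showed the battery lying on the chute, wholly clear of the well.
- **Not measured:** I did not measure the key travel or the battery's exact tilt and position directly. I judged them from the tip height, the forces and the pictures. I did not measure the other objects at the end either, but the arm did not come near them. No check failed or disagreed.

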